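# Take the guests' cups to the pouring tray in order

## Task

The four guests' cups stand in a row, each on its own coaster, on the dark serving bench. For refilling, move them to the empty bamboo pouring tray, one cup upright in each compartment and in the same left-to-right order as they stood on the bench (left and right as seen from the robot), so that every cup can go back to its own guest. Set each cup down gently, never letting it drop, and leave the four coasters in their places on the bench.

Things in the scene. Friction and masses are not known exactly. Their poses are not given: they have to be found in the camera images.
- bowl_cup: White porcelain wide bowl-shaped cup, round: 62 mm across from 24 mm above its foot up to the rim (straight upright wall there), narrowing to a foot 38 mm across; 46 mm tall, about 90 g. Open at the top, walls about 4 mm. Loose; at the start it stands upright on the bowl cup's coaster on the bench. Origin: centre of its underside; z up.
- square_cup: White porcelain square cup, 50 x 50 mm, straight walls, 48 mm tall, about 110 g; its x and y axes are square to its flat walls. Open at the top, walls about 4 mm. Loose; at the start it stands upright on the square cup's coaster on the bench. Origin: centre of its underside; z up.
- slim_cup: White porcelain slim round cup (aroma cup), 40 mm across and 62 mm tall, straight walls, about 70 g. Open at the top, walls about 4 mm. Loose; at the start it stands upright on the slim cup's coaster on the bench. Origin: centre of its underside; z up.
- tall_cup: White porcelain tall thick round cup, 56 mm across and 70 mm tall, nearly straight walls, about 130 g. Open at the top, walls about 4 mm. Loose; at the start it stands upright on the tall cup's coaster on the bench. Origin: centre of its underside; z up.
- bowl_coaster: Light-wood coaster, round disc 74 mm across, 6 mm thick, 60 g, loose on the bench under the bowl cup at the start. Origin: centre of its underside. It stays on the bench at its place in the row (it marks whose cup stood there).
- square_coaster: Light-wood coaster, square plate 70 x 70 mm, 6 mm thick, 60 g, loose on the bench under the square cup at the start. Origin: centre of its underside. It stays on the bench at its place in the row (it marks whose cup stood there).
- slim_coaster: Light-wood coaster, hexagonal plate 70 mm across the flats, 6 mm thick, 60 g, loose on the bench under the slim cup at the start. Origin: centre of its underside. It stays on the bench at its place in the row (it marks whose cup stood there).
- tall_coaster: Light-wood coaster, five-petalled flower plate about 74 mm across, 6 mm thick, 60 g, loose on the bench under the tall cup at the start. Origin: centre of its underside. It stays on the bench at its place in the row (it marks whose cup stood there).
- bench: Low dark-wood serving bench, 110 mm deep (x) by 350 mm long (y), top 30 mm above the table, carrying the four coasters: places in a row centred at y = -129, -43, 43, 129 mm, x = 0 (shuffled, within 8 mm). Other ware near it is up to 95 mm tall. Fixed. Origin: centre of its underside on the table; x away from the robot, y to the left, yaw within 0.2 rad.
- tray: Bamboo pouring tray, 110 mm (x) by 350 mm (y): slatted floor 30 mm above the table, rim and cross bars 8 mm higher, parting it into four compartments 98 mm (x) by 80 mm (y), places in a row centred at y = -129, -43, 43, 129 mm, x = 0; empty at first. Fixed. Origin: centre of its underside on the table; x away from the robot, y to the left, yaw within 0.2 rad.

How it is judged:
At the end, for the whole second after the job is handed in: Each cup at rest, upright (0.12 rad), on the floor (6 mm) of the tray compartment with the same place, left to right, as its coaster has on the bench: 23 mm along, 30 mm across from its centre. Coasters on the bench within 20 mm along, 25 mm across of their places (((y of bowl_coaster in the frame of bench between -0.149 and -0.109 m and y of bowl_cup in the frame of tray between -0.152 and -0.106 m) or (y of bowl_coaster in the frame of bench between -0.063 and -0.023 m and y of bowl_cup in the frame of tray between -0.066 and -0.02 m) or (y of bowl_coaster in the frame of bench between 0.023 and 0.063 m and y of bowl_cup in the frame of tray between 0.02 and 0.066 m) or (y of bowl_coaster in the frame of bench between 0.109 and 0.149 m and y of bowl_cup in the frame of tray between 0.106 and 0.152 m)) and x of bowl_coaster in the frame of bench between -0.025 and 0.025 m and z of bowl_coaster in the frame of bench between 0.024 and 0.036 m and x of bowl_cup in the frame of tray between -0.03 and 0.03 m and z of bowl_cup in the frame of tray between 0.024 and 0.036 m and angle between each of bowl_cup, square_cup, slim_cup, tall_cup's own z axis and vertical below 0.12 rad and linear speed of each of bowl_cup, square_cup, slim_cup, tall_cup below 0.02 m/s and ((y of square_coaster in the frame of bench between -0.149 and -0.109 m and y of square_cup in the frame of tray between -0.152 and -0.106 m) or (y of square_coaster in the frame of bench between -0.063 and -0.023 m and y of square_cup in the frame of tray between -0.066 and -0.02 m) or (y of square_coaster in the frame of bench between 0.023 and 0.063 m and y of square_cup in the frame of tray between 0.02 and 0.066 m) or (y of square_coaster in the frame of bench between 0.109 and 0.149 m and y of square_cup in the frame of tray between 0.106 and 0.152 m)) and x of square_coaster in the frame of bench between -0.025 and 0.025 m and z of square_coaster in the frame of bench between 0.024 and 0.036 m and x of square_cup in the frame of tray between -0.03 and 0.03 m and z of square_cup in the frame of tray between 0.024 and 0.036 m and ((y of slim_coaster in the frame of bench between -0.149 and -0.109 m and y of slim_cup in the frame of tray between -0.152 and -0.106 m) or (y of slim_coaster in the frame of bench between -0.063 and -0.023 m and y of slim_cup in the frame of tray between -0.066 and -0.02 m) or (y of slim_coaster in the frame of bench between 0.023 and 0.063 m and y of slim_cup in the frame of tray between 0.02 and 0.066 m) or (y of slim_coaster in the frame of bench between 0.109 and 0.149 m and y of slim_cup in the frame of tray between 0.106 and 0.152 m)) and x of slim_coaster in the frame of bench between -0.025 and 0.025 m and z of slim_coaster in the frame of bench between 0.024 and 0.036 m and x of slim_cup in the frame of tray between -0.03 and 0.03 m and z of slim_cup in the frame of tray between 0.024 and 0.036 m and ((y of tall_coaster in the frame of bench between -0.149 and -0.109 m and y of tall_cup in the frame of tray between -0.152 and -0.106 m) or (y of tall_coaster in the frame of bench between -0.063 and -0.023 m and y of tall_cup in the frame of tray between -0.066 and -0.02 m) or (y of tall_coaster in the frame of bench between 0.023 and 0.063 m and y of tall_cup in the frame of tray between 0.02 and 0.066 m) or (y of tall_coaster in the frame of bench between 0.109 and 0.149 m and y of tall_cup in the frame of tray between 0.106 and 0.152 m)) and x of tall_coaster in the frame of bench between -0.025 and 0.025 m and z of tall_coaster in the frame of bench between 0.024 and 0.036 m and x of tall_cup in the frame of tray between -0.03 and 0.03 m and z of tall_cup in the frame of tray between 0.024 and 0.036 m); the robot touches nothing.
It fails at once if the bowl cup is dropped or thrown: it moves faster than 0.6 m/s with no finger on it (a fall of about 18 mm) (linear speed of bowl_cup above 0.6 m/s and contact force between the fingers and bowl_cup below 0.05 N).
It fails at once if the square cup is dropped or thrown: it moves faster than 0.6 m/s with no finger on it (a fall of about 18 mm) (linear speed of square_cup above 0.6 m/s and contact force between the fingers and square_cup below 0.05 N).
It fails at once if the slim cup is dropped or thrown: it moves faster than 0.6 m/s with no finger on it (a fall of about 18 mm) (linear speed of slim_cup above 0.6 m/s and contact force between the fingers and slim_cup below 0.05 N).
It fails at once if the tall cup is dropped or thrown: it moves faster than 0.6 m/s with no finger on it (a fall of about 18 mm) (linear speed of tall_cup above 0.6 m/s and contact force between the fingers and tall_cup below 0.05 N).
It also fails if it takes over 106 s, if anything falls off the work surface, if the arm or the gripper's body presses on something with over 40 N, if the wrist force passes 120 N, or if a joint passes its speed limit or range.

## Robot

A 6-joint arm with a two-finger parallel gripper is mounted at the origin on the work surface. World frame = base frame: x ahead of the robot, y to its left, z up, the work surface at z = 0. Lengths are in m, angles in rad, forces in N, time in s.
With the tool pointing down it reaches from about 0.35 to 0.975 m from the base axis. Payload 4.9 kg.
Tool frame: the origin (TCP) lies at the very end of the fingers, on their centre line; the grasp point (between the pads) lies 19 mm behind it; z points along the fingers, y is the line along which they close (so a half turn about z gives the same grasp; the last joint's range is limited). The gripper opens to 85 mm and grips with 20 to 120 N. Pads are 22 mm wide; open, the fingers measure 114 mm over their backs; the gripper's body (76 mm by 85 mm) begins 54 mm behind the grasp point. The pads swing forward as they close: fully open they stand 13 mm farther back than shut.
Start: joints at [1.176, 0.053, 1.613, -0, 1.476, -0.119], TCP at [0.17, 0.601, 0.231] pointing down, gripper open.
Joint ranges: [-3.01, 3.01], [-1.01, 2.22], [0.06, 2.58], [-1.02, 4.17], [0.09, 2.62], [-3.14, 3.14]. Speed limits (rad/s): [2.57, 2.57, 3.14, 3.14, 3.14, 3.14].

## Interface

Orientations are given as a unit quaternion [w, x, y, z].
In Python, from workcell import * gives the robot as it stands.
- The arm moves only by the tool play_rows, never from a script. Its argument "deltas" is a list of rows, each an object with "fingers": the finger opening in mm, from 0 to 85.4; "travel": the shift along the tool's x, y, z in a scale on which 1.0 is 750 mm, a list of three; "turn": the turn about the tool's z in normalised numbers (1 is pi rad). A call has 1 to 8 rows; each row is the pose to reach, as a shift and turn from the pose commanded when the call began, along the tool's axes at that moment; what a row does not reach only later rows make up. A row lasts 1/12 s, in which the tool goes at most 41.7 mm and 7.16 degrees, less where a joint would pass 70% of its speed; a pose out of reach is approached as far as the arm can. No shift or turn number may pass 1 either way. A call with a gripper value outside its range is refused whole. The fingers move at their own pace and stop on an object; "grip_force" is the grip in N (left out, the last holds). Time passes only in rows, so rows that repeat a pose let the fingers close. It gives the time, the measured TCP pose, the force, the opening and the grip force at its end, in the units of the state.
- state(): the state, without advancing time (a new reading comes with each control period).
- snapshot(name): name is "side" or "top"; returns a dict with "img" (400x640x3 uint8, red, green, blue), "mtx" (3x3 intrinsics, pixels), "k1" (the pictures are not rectified: a ray, as slopes to the right and down, at radius r is drawn at 1 + k1 r^2 times it, then the intrinsics apply), "rvec" (rotation vector, rad) and "tvec" (3), from world to camera coordinates, as OpenCV has them. Camera axes: x right, y down, z forward; pixel columns grow to the right and rows downward; lengths in m; the calibration is good to about 2 mm. A picture is of the moment at which its call begins. There is no depth.
- finish_job(): hands the job in; it is judged then, once.
The state is a dict: "clock": time; "qpos": joint angles; "qd": joint speeds; "joint_efforts": joint torques, N m; "position": TCP position; "tcp_rot": TCP orientation; "ft_force": force on the tool from outside, world axes, zero at the start; "moment": the same for the moment, N m; "gripper_width": finger opening in m; "grip_force": force on a finger pad.
Only numpy, scipy, OpenCV 4.12 (cv2) and the standard library are available. Lean on these libraries where they do the work, as an engineer would, in place of code of your own. Each camera call takes 0.05 s, during which the arm holds its last target. There are 200 camera calls.

## Working session

There is one attempt and no reset: what is moved stays moved. The work goes in short steps, Python scripts to look and compute and a tool call to move; the robot and the scene stay as the last step left them, time stands still between calls to the robot, and variables do not carry over. Pictures are saved under pics/ and viewed, at most 14 in all, crops included, and the job is handed in when it is done.

Besides the shell and the picture viewer there is one more tool, called after ">>>" by a JSON object that holds its "method" and its "body", one argument or row to a line. play_rows: Moves the arm, as the interface text tells. Its arguments: {"type":"object","properties":{"deltas":{"type":"array"},"grip_force":{"type":"number"}},"required":["deltas"]}

```bash
mkdir -p pics; ls; python3 - <<'E'
from workcell import *
import cv2
for n in("top","side"):
    s=snapshot(n); cv2.imwrite(f"pics/{n}0.png",s["img"][:,:,::-1]); print(n,s["mtx"],s["k1"],s["rvec"],s["tvec"])
print(state())
E
```

```text
pics
top [[407.78249783   0.         324.69064735]
 [  0.         407.78249783 199.62077621]
 [  0.           0.           1.        ]] -0.059160764066483414 [ 2.16481302 -2.20231161  0.12250621] [-0.00496294  0.53825304  0.8429272 ]
side [[440.90165823   0.         322.61497057]
 [  0.         440.90165823 208.31800542]
 [  0.           0.           1.        ]] -0.04382757498702311 [ 0.28572396 -2.81819148  1.18294803] [0.5307522  0.11178661 0.94156082]
{'clock': 0.1, 'qpos': array([ 1.17596002e+00,  5.32900880e-02,  1.61415609e+00,  3.51971999e-05,
        1.47601254e+00, -1.18993042e-01]), 'qd': array([-0.00085879,  0.00043143, -0.00439156,  0.00135349, -0.00246062,
        0.00058872]), 'joint_efforts': array([ 6.18140803e-04, -3.94902241e+01, -3.71363640e+01, -1.12696482e-04,
        3.84905987e-03,  8.64376346e-06]), 'position': array([0.16999088, 0.60085073, 0.23018679]), 'tcp_rot': array([-2.54025130e-04,  1.37486388e-01,  9.90503217e-01, -8.97960149e-04]), 'ft_force': array([ 0.408081  ,  0.10947569, -0.01984212]), 'moment': array([ 0.0084151 , -0.01537911,  0.01139734]), 'grip_force': 0.0, 'gripper_width': 0.08562649332768332}
```

View pics/top0.png

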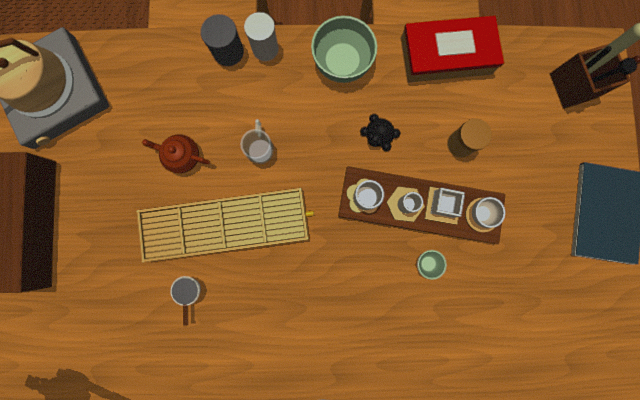

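View pics/side0.png

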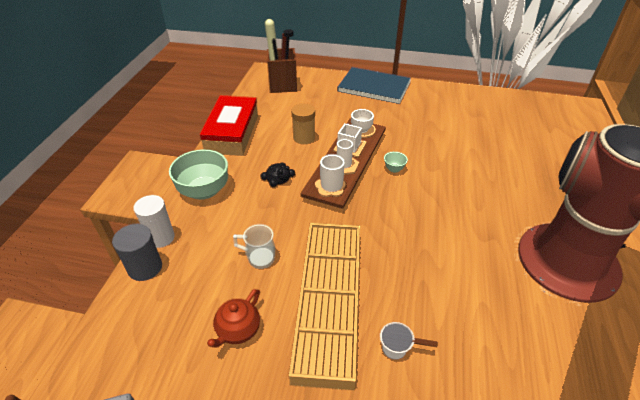

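The top view shows the bench at right with, left to right, tall (368,196), slim (411,203), square (448,203) and bowl (487,213). The empty tray is at left, with corners near (138,211), (302,189), (309,238) and (144,261). The side view agrees. I'll zoom in for measuring.

```bash
cat > h.py <<'E'
import numpy as np, cv2
from workcell import *
def ray(s,uv):
    K=s["mtx"]; p=(np.asarray(uv,float).reshape(-1,2)-K[:2,2])/[K[0,0],K[1,1]]
    q=cv2.undistortPoints(np.asarray(uv,float).reshape(-1,1,2),K,np.array([s["k1"],0,0,0.])).reshape(-1,2)
    R=cv2.Rodrigues(np.asarray(s["rvec"],float))[0]; t=np.asarray(s["tvec"],float).ravel()
    return -R.T@t, np.c_[q,np.ones(len(q))]@R
def at_z(s,uv,z):
    c,d=ray(s,uv); return c+d*((z-c[2])/d[:,2])[:,None]
def px(s,P):
    return cv2.projectPoints(np.asarray(P,float).reshape(-1,1,3),np.asarray(s["rvec"],float),np.asarray(s["tvec"],float),s["mtx"],np.array([s["k1"],0,0,0.]))[0].reshape(-1,2)
E
python3 - <<'E'
from h import *
a=cv2.imread("pics/top0.png")
cv2.imwrite("pics/b.png",cv2.resize(a[155:255,330:515],None,fx=4.3,fy=4.3,interpolation=cv2.INTER_CUBIC))
cv2.imwrite("pics/t.png",cv2.resize(a[180:270,130:320],None,fx=4.2,fy=4.2,interpolation=cv2.INTER_CUBIC))
E
```

```text
(no output)
```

View pics/b.png

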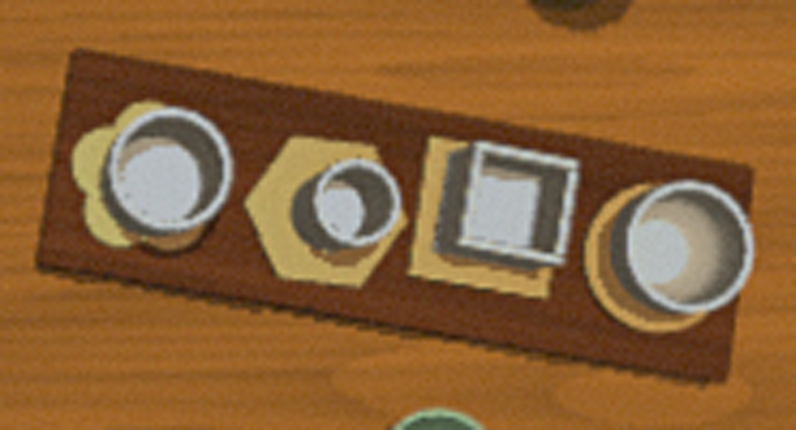

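View pics/t.png

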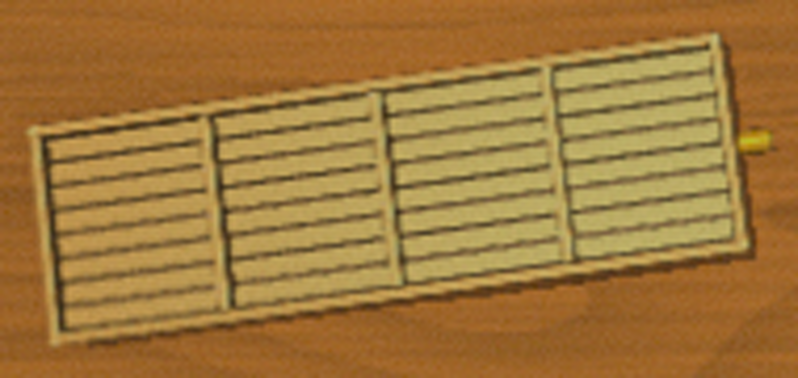

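The crops show rims and corners clearly: the bench corners, the cup rims (tall ~(170,172), slim ~(357,201), square ~(520,204), bowl ~(689,247) in crop b), and the tray corners in crop t. Next I compute poses.

```bash
cat > m.py <<'E'
from h import *
s=snapshot("top")
B=lambda p:(np.array(p,float)+.5)/4.3-.5+[330,155]
T=lambda p:(np.array(p,float)+.5)/4.2-.5+[130,180]
def rect(n,P):
    P=P[:,:2]; c=P.mean(0); TL,TR,BR,BL=P
    v=(TL-TR)+(BL-BR); yaw=np.arctan2(-v[0],v[1])
    print(n,c.round(4),"yaw",yaw.round(3),"sizes",[np.linalg.norm(a).round(4) for a in(TL-TR,BL-BR,TL-BL,TR-BR)]); return c,yaw
bc,by=rect("bench",at_z(s,B([(76,50),(752,168),(724,382),(38,266)]),.03))
tc,ty=rect("tray",at_z(s,T([(30,130),(718,36),(748,248),(52,342)]),.038))
rect("square",at_z(s,B([(474,142),(579,158),(567,266),(460,250)]),.084))
R=lambda a:np.array([[np.cos(a),-np.sin(a)],[np.sin(a),np.cos(a)]])
for n,p,z in(("tall",(170,172),.106),("slim",(357,202),.098),("square",(520,204),.084),("bowl",(689,247),.082)):
    P=at_z(s,B(p),z)[0]; print(n,P.round(4),"in bench",(R(by).T@(P[:2]-bc)).round(4))
# rim diameters
for n,a,b,z in(("tall",(105,172),(234,172),.106),("slim",(313,202),(401,202),.098),("bowl",(626,247),(752,247),.082)):
    q=at_z(s,B([a,b]),z);print(n,"dia",np.linalg.norm(q[0]-q[1]).round(4))
for y in(.129,.043,-.043,-.129): print("slot",y,(tc+R(ty)@[0,y]).round(4))
for n,uv,z in(("canister",(475,130),.09),("greencup",(432,262),.05),("mug",(257,143),.08),("strainer",(185,290),.05)): print(n,at_z(s,uv,z)[0].round(3))
E
python3 m.py
```

```text
bench [ 0.5229 -0.223 ] yaw -0.186 sizes [np.float64(0.3455), np.float64(0.3462), np.float64(0.109), np.float64(0.1086)]
tray [0.4882 0.202 ] yaw 0.119 sizes [np.float64(0.3472), np.float64(0.3475), np.float64(0.1061), np.float64(0.1066)]
square [ 0.5237 -0.2653] yaw -0.165 sizes [np.float64(0.0503), np.float64(0.051), np.float64(0.0511), np.float64(0.0511)]
tall [ 0.5389 -0.0988  0.106 ] in bench [-0.0072  0.1251]
slim [ 0.5247 -0.1851  0.098 ] in bench [-0.0053  0.0376]
square [ 0.5236 -0.2652  0.084 ] in bench [ 0.0085 -0.0414]
bowl [ 0.5022 -0.3458  0.082 ] in bench [ 0.0024 -0.1245]
tall dia 0.0583
slim dia 0.0405
bowl dia 0.0608
slot 0.129 [0.4729 0.3301]
slot 0.043 [0.4831 0.2447]
slot -0.043 [0.4934 0.1593]
slot -0.129 [0.5036 0.0739]
canister [ 0.669 -0.321  0.09 ]
greencup [ 0.403 -0.232  0.05 ]
mug [0.65  0.121 0.08 ]
strainer [0.356 0.273 0.05 ]
```

```bash
cat > go.py <<'E'
import sys
from h import *
from scipy.spatial.transform import Rotation as Ro
s=state(); q=s["tcp_rot"]; R=Ro.from_quat([q[1],q[2],q[3],q[0]]).as_matrix()
yaw=np.arctan2(R[1,1],R[0,1])
print("pos",np.round(s["position"],4),"yaw",yaw.round(3),"w",round(s["gripper_width"]*1e3,1),"t",s["clock"],"tilt",np.arccos(-R[2,2]).round(4), "j6",s["qpos"][5].round(2))
for a in sys.argv[1:]:
    x=np.array([float(v) for v in a.split(",")])
    d=(x[3]-yaw+np.pi/2)%np.pi-np.pi/2
    if len(x)>4: d=x[3]-yaw
    print(a,"travel",(R.T@(x[:3]-s["position"])*1e3).round(0),"turn",(-d).round(3))
E
python3 go.py .539,-.099,.20,-.186,1 
```

```text
pos [0.17   0.6009 0.2303] yaw 1.295 w 85.5 t 0.15 tilt 0.0017 j6 -0.12
.539,-.099,.20,-.186,1 travel [-546. -573.   31.] turn 1.481
```

Careful with the scale: shifts go in shares of 750 mm and turns go in shares of pi rad. That gives: -573 mm is -0.764, -546 mm is -0.728, 1.48 rad is 0.4711.

>>> {"method": "play_rows", "body": {
  "deltas": [
    {"fingers": 85, "travel": [-0.728, -0.764, 0.04], "turn": 0.4711},
    {"fingers": 85, "travel": [-0.728, -0.764, 0.04], "turn": 0.4711},
    {"fingers": 85, "travel": [-0.728, -0.764, 0.04], "turn": 0.4711},
    {"fingers": 85, "travel": [-0.728, -0.764, 0.04], "turn": 0.4711},
    {"fingers": 85, "travel": [-0.728, -0.764, 0.04], "turn": 0.4711},
    {"fingers": 85, "travel": [-0.728, -0.764, 0.04], "turn": 0.4711},
    {"fingers": 85, "travel": [-0.728, -0.764, 0.04], "turn": 0.4711},
    {"fingers": 85, "travel": [-0.728, -0.764, 0.04], "turn": 0.4711}
  ],
  "grip_force": 25
}}

```text
clock: 0.82
position: [0.3258, 0.3049, 0.2184]
tcp_rot: [0.0, 0.598, 0.802, 0.0]
ft_force: [1.3, -0.4, 0.0]
gripper_width: 0.0852
grip_force: 0.0
```

```bash
python3 go.py .539,-.099,.20,-.186,1 
```

```text
pos [0.3258 0.3049 0.2184] yaw 0.289 w 85.2 t 0.8167 tilt 0.0002 j6 0.3
.539,-.099,.20,-.186,1 travel [-448.   89.   18.] turn 0.475
```

Converted, -448 mm is -0.5973, 89 mm is 0.1187, 0.475 rad is 0.1512.

>>> {"method": "play_rows", "body": {
  "deltas": [
    {"fingers": 85, "travel": [-0.5973, 0.1187, 0.02], "turn": 0.1512},
    {"fingers": 85, "travel": [-0.5973, 0.1187, 0.02], "turn": 0.1512},
    {"fingers": 85, "travel": [-0.5973, 0.1187, 0.02], "turn": 0.1512},
    {"fingers": 85, "travel": [-0.5973, 0.1187, 0.02], "turn": 0.1512},
    {"fingers": 85, "travel": [-0.5973, 0.1187, 0.02], "turn": 0.1512},
    {"fingers": 85, "travel": [-0.5973, 0.1187, 0.02], "turn": 0.1512},
    {"fingers": 85, "travel": [-0.5973, 0.1187, 0.02], "turn": 0.1512},
    {"fingers": 85, "travel": [-0.5973, 0.1187, 0.02], "turn": 0.1512}
  ]
}}

```text
clock: 1.48
position: [0.4831, 0.0108, 0.2076]
tcp_rot: [0.0, 0.768, 0.64, 0.0]
ft_force: [1.0, 1.3, -0.6]
gripper_width: 0.0852
grip_force: 0.0
```

```bash
python3 go.py .539,-.099,.15,-.186,1 
```

```text
pos [0.4831 0.0108 0.2076] yaw -0.181 w 85.2 t 1.4833 tilt 0.0003 j6 0.05
.539,-.099,.15,-.186,1 travel [-98.  75.  58.] turn 0.005
```

>>> {"method": "play_rows", "body": {
  "deltas": [
    {"fingers": 85, "travel": [-0.1307, 0.1, 0.076], "turn": 0},
    {"fingers": 85, "travel": [-0.1307, 0.1, 0.076], "turn": 0},
    {"fingers": 85, "travel": [-0.1307, 0.1, 0.076], "turn": 0},
    {"fingers": 85, "travel": [-0.1307, 0.1, 0.076], "turn": 0},
    {"fingers": 85, "travel": [-0.1307, 0.1, 0.076], "turn": 0},
    {"fingers": 85, "travel": [-0.1307, 0.1, 0.076], "turn": 0}
  ]
}}

```text
clock: 1.98
position: [0.5385, -0.0967, 0.1502]
tcp_rot: [-0.001, 0.768, 0.64, -0.0]
ft_force: [-0.2, 0.4, -0.3]
gripper_width: 0.0853
grip_force: 0.0
```

```bash
python3 go.py .539,-.099,.05,-.186,1; python3 - <<'E'
from h import *
for n in("top","side"):
    s=snapshot(n); p=px(s,[[.539,-.1,.1]])[0].astype(int); x,y=max(p[0]-75,0),max(p[1]-75,0)
    cv2.imwrite(f"pics/{n}1.png",cv2.resize(s["img"][y:y+150,x:x+150,::-1],None,fx=2.6,fy=2.6))
cv2.imwrite("pics/p1.png",np.hstack([cv2.imread("pics/top1.png"),cv2.imread("pics/side1.png")]))
E
```

```text
pos [ 0.5385 -0.0967  0.1502] yaw -0.181 w 85.3 t 1.9833 tilt 0.002 j6 -0.13
.539,-.099,.05,-.186,1 travel [ -2.   1. 100.] turn 0.005
```

View pics/p1.png

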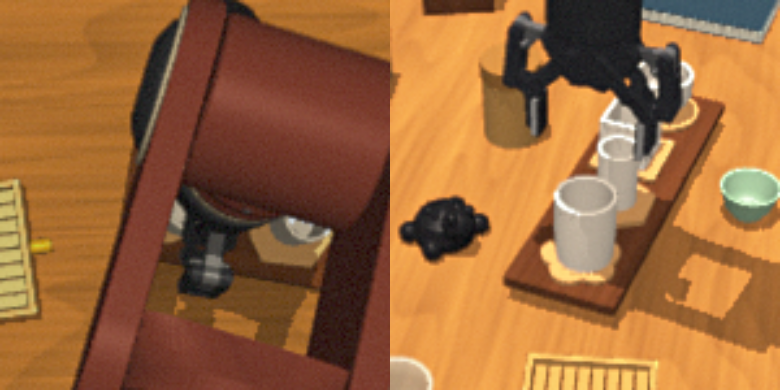

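The side view shows the open fingers centred over the tall cup (585,190) and clear of the neighbours, so I'm descending and gripping.

Converted, 102 mm is 0.136, 95 mm is 0.1267.

>>> {"method": "play_rows", "body": {
  "deltas": [
    {"fingers": 85, "travel": [-0.0027, 0, 0.0467], "turn": 0},
    {"fingers": 85, "travel": [-0.0027, 0, 0.0933], "turn": 0},
    {"fingers": 85, "travel": [-0.0027, 0, 0.1267], "turn": 0},
    {"fingers": 85, "travel": [-0.0027, 0, 0.136], "turn": 0},
    {"fingers": 85, "travel": [-0.0027, 0, 0.136], "turn": 0},
    {"fingers": 60, "travel": [-0.0027, 0, 0.136], "turn": 0},
    {"fingers": 50, "travel": [-0.0027, 0, 0.136], "turn": 0},
    {"fingers": 40, "travel": [-0.0027, 0, 0.136], "turn": 0}
  ],
  "grip_force": 30
}}

```text
clock: 2.75
position: [0.5409, -0.0993, 0.0519]
tcp_rot: [0.002, 0.768, 0.641, 0.001]
ft_force: [-1.4, -0.3, 4.1]
gripper_width: 0.0546
grip_force: 25.5
```

>>> {"method": "play_rows", "body": {
  "deltas": [
    {"fingers": 40, "travel": [0, 0, 0], "turn": 0},
    {"fingers": 40, "travel": [0, 0, 0], "turn": 0},
    {"fingers": 40, "travel": [0, 0, 0], "turn": 0},
    {"fingers": 40, "travel": [0, 0, 0], "turn": 0}
  ]
}}

```text
clock: 3.08
position: [0.5408, -0.0995, 0.0519]
tcp_rot: [0.002, 0.768, 0.641, 0.001]
ft_force: [-0.1, 0.0, 6.3]
gripper_width: 0.0545
grip_force: 25.9
```

```bash
python3 go.py
```

```text
pos [ 0.5408 -0.0995  0.0519] yaw -0.18 w 54.5 t 3.0833 tilt 0.005 j6 -0.14
```

Converted, -80 mm is -0.1067, -60 mm is -0.08.

>>> {"method": "play_rows", "body": {
  "deltas": [
    {"fingers": 40, "travel": [0, 0, -0.0133], "turn": 0},
    {"fingers": 40, "travel": [0, 0, -0.04], "turn": 0},
    {"fingers": 40, "travel": [0, 0, -0.08], "turn": 0},
    {"fingers": 40, "travel": [0, 0, -0.1067], "turn": 0},
    {"fingers": 40, "travel": [0, 0, -0.1067], "turn": 0},
    {"fingers": 40, "travel": [0, 0, -0.1067], "turn": 0}
  ]
}}

```text
clock: 3.58
position: [0.5395, -0.0992, 0.1306]
tcp_rot: [0.001, 0.768, 0.641, 0.001]
ft_force: [-0.4, 0.6, -1.1]
gripper_width: 0.0547
grip_force: 26.5
```

```bash
python3 go.py .473,.330,.12,.119,1
```

```text
pos [ 0.5395 -0.0992  0.1306] yaw -0.18 w 54.7 t 3.5833 tilt 0.0035 j6 -0.14
.473,.330,.12,.119,1 travel [ 410. -142.   10.] turn -0.299
```

Converted, 250 mm is 0.3333, 215 mm is 0.2867, -0.18 rad is -0.0573.

>>> {"method": "play_rows", "body": {
  "deltas": [
    {"fingers": 40, "travel": [0.02, -0.0067, 0], "turn": -0.0064},
    {"fingers": 40, "travel": [0.0533, -0.0187, 0], "turn": -0.0191},
    {"fingers": 40, "travel": [0.1, -0.0347, 0], "turn": -0.0318},
    {"fingers": 40, "travel": [0.1467, -0.0507, 0], "turn": -0.0446},
    {"fingers": 40, "travel": [0.1933, -0.0667, 0], "turn": -0.0573},
    {"fingers": 40, "travel": [0.24, -0.0827, 0], "turn": -0.07},
    {"fingers": 40, "travel": [0.2867, -0.1, 0], "turn": -0.0828},
    {"fingers": 40, "travel": [0.3333, -0.116, 0], "turn": -0.0955}
  ]
}}

```text
clock: 4.25
position: [0.4955, 0.1641, 0.1264]
tcp_rot: [-0.001, 0.663, 0.749, -0.002]
ft_force: [0.8, -0.1, -2.1]
gripper_width: 0.0543
grip_force: 26.6
```

```bash
python3 go.py .473,.330,.12,.119,1
```

```text
pos [0.4955 0.1641 0.1264] yaw 0.122 w 54.3 t 4.25 tilt 0.0039 j6 0.06
.473,.330,.12,.119,1 travel [167.  -2.   6.] turn 0.003
```

Converted, 164 mm is 0.2187, 158 mm is 0.2107.

>>> {"method": "play_rows", "body": {
  "deltas": [
    {"fingers": 40, "travel": [0.04, 0, 0], "turn": 0},
    {"fingers": 40, "travel": [0.0867, -0.0013, 0], "turn": 0},
    {"fingers": 40, "travel": [0.1333, -0.0027, 0], "turn": 0},
    {"fingers": 40, "travel": [0.18, -0.0027, 0], "turn": 0},
    {"fingers": 40, "travel": [0.2107, -0.0027, 0], "turn": 0},
    {"fingers": 40, "travel": [0.2187, -0.0027, 0], "turn": 0},
    {"fingers": 40, "travel": [0.2187, -0.0027, 0], "turn": 0},
    {"fingers": 40, "travel": [0.2187, -0.0027, 0], "turn": 0}
  ]
}}

```text
clock: 4.92
position: [0.4753, 0.3244, 0.1271]
tcp_rot: [-0.0, 0.663, 0.748, -0.002]
ft_force: [-0.4, -0.8, -1.5]
gripper_width: 0.0547
grip_force: 26.6
```

```bash
python3 go.py .473,.330,.046,.119,1
```

```text
pos [0.4753 0.3244 0.1271] yaw 0.12 w 54.7 t 4.9167 tilt 0.0032 j6 0.35
.473,.330,.046,.119,1 travel [ 6. -1. 81.] turn 0.001
```

Converted, 80 mm is 0.1067, 78 mm is 0.104.

>>> {"method": "play_rows", "body": {
  "deltas": [
    {"fingers": 40, "travel": [0.0053, 0, 0.0267], "turn": 0},
    {"fingers": 40, "travel": [0.008, 0, 0.06], "turn": 0},
    {"fingers": 40, "travel": [0.008, 0, 0.0867], "turn": 0},
    {"fingers": 40, "travel": [0.008, 0, 0.0987], "turn": 0},
    {"fingers": 40, "travel": [0.008, 0, 0.104], "turn": 0},
    {"fingers": 40, "travel": [0.008, 0, 0.1067], "turn": 0},
    {"fingers": 40, "travel": [0.008, 0, 0.1067], "turn": 0},
    {"fingers": 40, "travel": [0.008, 0, 0.1067], "turn": 0}
  ]
}}

```text
clock: 5.58
position: [0.4765, 0.3314, 0.0502]
tcp_rot: [0.0, 0.664, 0.748, 0.001]
ft_force: [-0.1, 0.2, -1.8]
gripper_width: 0.0545
grip_force: 26.6
```

```bash
python3 go.py .473,.330,.046,.119,1
```

```text
pos [0.4765 0.3314 0.0502] yaw 0.119 w 54.5 t 5.5833 tilt 0.0023 j6 0.36
.473,.330,.046,.119,1 travel [-1. -4.  4.] turn 0.0
```

Converted, 4 mm is 0.0053, -3 mm is -0.004.

>>> {"method": "play_rows", "body": {
  "deltas": [
    {"fingers": 40, "travel": [0, -0.004, 0.0027], "turn": 0},
    {"fingers": 40, "travel": [0, -0.004, 0.004], "turn": 0},
    {"fingers": 40, "travel": [0, -0.004, 0.0053], "turn": 0},
    {"fingers": 40, "travel": [0, -0.004, 0.0053], "turn": 0},
    {"fingers": 40, "travel": [0, -0.004, 0.0053], "turn": 0}
  ]
}}

```text
clock: 6.0
position: [0.4727, 0.3312, 0.0458]
tcp_rot: [0.0, 0.663, 0.748, 0.0]
ft_force: [-2.7, -1.2, 6.1]
gripper_width: 0.0547
grip_force: 27.1
```

>>> {"method": "play_rows", "body": {
  "deltas": [
    {"fingers": 58, "travel": [0, 0, 0], "turn": 0},
    {"fingers": 66, "travel": [0, 0, 0], "turn": 0},
    {"fingers": 76, "travel": [0, 0, 0], "turn": 0},
    {"fingers": 80, "travel": [0, 0, 0], "turn": 0},
    {"fingers": 80, "travel": [0, 0, 0], "turn": 0},
    {"fingers": 80, "travel": [0, 0, 0], "turn": 0}
  ]
}}

```text
clock: 6.5
position: [0.4724, 0.3309, 0.0446]
tcp_rot: [-0.0, 0.663, 0.748, -0.0]
ft_force: [0.3, 0.3, -0.4]
gripper_width: 0.0799
grip_force: 0.0
```

Converted, -110 mm is -0.1467, -85 mm is -0.1133.

>>> {"method": "play_rows", "body": {
  "deltas": [
    {"fingers": 80, "travel": [0, 0, -0.02], "turn": 0},
    {"fingers": 80, "travel": [0, 0, -0.0667], "turn": 0},
    {"fingers": 80, "travel": [0, 0, -0.1133], "turn": 0},
    {"fingers": 80, "travel": [0, 0, -0.1467], "turn": 0},
    {"fingers": 80, "travel": [0, 0, -0.1467], "turn": 0}
  ]
}}

```text
clock: 6.92
position: [0.4761, 0.3328, 0.1623]
tcp_rot: [0.002, 0.663, 0.748, 0.006]
ft_force: [0.5, 0.6, 1.1]
gripper_width: 0.0799
grip_force: 0.0
```

```bash
python3 go.py .525,-.185,.15,-.186,1; python3 - <<'E'
from h import *
for n in("top","side"):
    s=snapshot(n); cv2.imwrite(f"pics/{n}2.png",s["img"][:,:,::-1])
E
```

```text
pos [0.4761 0.3328 0.1623] yaw 0.12 w 79.9 t 6.9167 tilt 0.0124 j6 0.36
.525,-.185,.15,-.186,1 travel [-520.  -14.   10.] turn 0.306
```

View pics/side2.png

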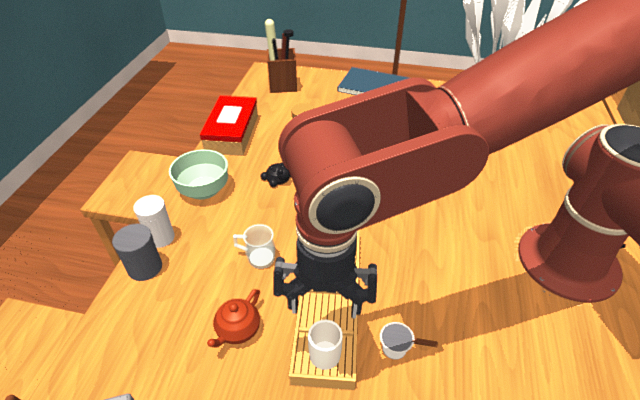

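The side view shows the tall cup upright at (326,345), inside the tray's leftmost compartment. Next is the slim cup.

Converted, -520 mm is -0.6933, -14 mm is -0.0187, 0.306 rad is 0.0974.

>>> {"method": "play_rows", "body": {
  "deltas": [
    {"fingers": 75, "travel": [-0.6933, -0.0187, 0.0107], "turn": 0.0974},
    {"fingers": 75, "travel": [-0.6933, -0.0187, 0.0107], "turn": 0.0974},
    {"fingers": 75, "travel": [-0.6933, -0.0187, 0.0107], "turn": 0.0974},
    {"fingers": 75, "travel": [-0.6933, -0.0187, 0.0107], "turn": 0.0974},
    {"fingers": 75, "travel": [-0.6933, -0.0187, 0.0107], "turn": 0.0974},
    {"fingers": 75, "travel": [-0.6933, -0.0187, 0.0107], "turn": 0.0974},
    {"fingers": 75, "travel": [-0.6933, -0.0187, 0.0107], "turn": 0.0974},
    {"fingers": 75, "travel": [-0.6933, -0.0187, 0.0107], "turn": 0.0974}
  ]
}}

```text
clock: 7.68
position: [0.5018, -0.0027, 0.1473]
tcp_rot: [-0.001, 0.77, 0.638, -0.001]
ft_force: [0.7, 0.6, 0.8]
gripper_width: 0.0749
grip_force: 0.0
```

Converted, -180 mm is -0.24, 60 mm is 0.08.

>>> {"method": "play_rows", "body": {
  "deltas": [
    {"fingers": 75, "travel": [-0.24, 0.08, 0.0027], "turn": 0},
    {"fingers": 75, "travel": [-0.24, 0.08, 0.0027], "turn": 0},
    {"fingers": 75, "travel": [-0.24, 0.08, 0.0027], "turn": 0},
    {"fingers": 75, "travel": [-0.24, 0.08, 0.0027], "turn": 0},
    {"fingers": 75, "travel": [-0.24, 0.08, 0.0027], "turn": 0},
    {"fingers": 75, "travel": [-0.24, 0.08, 0.0027], "turn": 0},
    {"fingers": 75, "travel": [-0.24, 0.08, 0.0027], "turn": 0}
  ]
}}

```text
clock: 8.27
position: [0.5278, -0.1894, 0.1452]
tcp_rot: [-0.002, 0.771, 0.637, -0.001]
ft_force: [0.4, 0.1, -0.9]
gripper_width: 0.0747
grip_force: 0.0
```

```bash
python3 go.py .525,-.185,.15,-.186,1 .525,-.185,.045,-.186,1
```

```text
pos [ 0.5278 -0.1894  0.1452] yaw -0.189 w 74.7 t 8.2667 tilt 0.0044 j6 -0.29
.525,-.185,.15,-.186,1 travel [ 4. -4. -5.] turn -0.003
.525,-.185,.045,-.186,1 travel [  4.  -3. 100.] turn -0.003
```

>>> {"method": "play_rows", "body": {
  "deltas": [
    {"fingers": 75, "travel": [0.0053, -0.004, 0.0133], "turn": 0},
    {"fingers": 75, "travel": [0.0053, -0.004, 0.0533], "turn": 0},
    {"fingers": 75, "travel": [0.0053, -0.004, 0.0933], "turn": 0},
    {"fingers": 75, "travel": [0.0053, -0.004, 0.12], "turn": 0},
    {"fingers": 75, "travel": [0.0053, -0.004, 0.1293], "turn": 0},
    {"fingers": 75, "travel": [0.0053, -0.004, 0.1293], "turn": 0},
    {"fingers": 75, "travel": [0.0053, -0.004, 0.1293], "turn": 0}
  ]
}}

```text
clock: 8.85
position: [0.5268, -0.1833, 0.0505]
tcp_rot: [-0.0, 0.769, 0.639, -0.0]
ft_force: [0.6, 0.8, 0.1]
gripper_width: 0.0748
grip_force: 0.0
```

>>> {"method": "play_rows", "body": {
  "deltas": [
    {"fingers": 60, "travel": [0, 0, 0], "turn": 0},
    {"fingers": 48, "travel": [0, 0, 0], "turn": 0},
    {"fingers": 40, "travel": [0, 0, 0], "turn": 0},
    {"fingers": 30, "travel": [0, 0, 0], "turn": 0},
    {"fingers": 30, "travel": [0, 0, 0], "turn": 0},
    {"fingers": 30, "travel": [0, 0, 0], "turn": 0},
    {"fingers": 30, "travel": [0, 0, 0], "turn": 0}
  ]
}}

```text
clock: 9.43
position: [0.5279, -0.1849, 0.0525]
tcp_rot: [0.001, 0.77, 0.638, 0.001]
ft_force: [-1.0, 1.2, 6.1]
gripper_width: 0.0396
grip_force: 30.2
```

```bash
python3 go.py
```

```text
pos [ 0.5279 -0.1849  0.0525] yaw -0.186 w 39.6 t 9.4333 tilt 0.0023 j6 -0.28
```

Converted, -80 mm is -0.1067, -60 mm is -0.08.

>>> {"method": "play_rows", "body": {
  "deltas": [
    {"fingers": 30, "travel": [0, 0, -0.0133], "turn": 0},
    {"fingers": 30, "travel": [0, 0, -0.04], "turn": 0},
    {"fingers": 30, "travel": [0, 0, -0.08], "turn": 0},
    {"fingers": 30, "travel": [0, 0, -0.1067], "turn": 0},
    {"fingers": 30, "travel": [0, 0, -0.1067], "turn": 0},
    {"fingers": 30, "travel": [0, 0, -0.1067], "turn": 0}
  ]
}}

```text
clock: 9.93
position: [0.5279, -0.1851, 0.1327]
tcp_rot: [0.002, 0.77, 0.638, 0.001]
ft_force: [-0.5, -0.5, -1.1]
gripper_width: 0.0398
grip_force: 30.4
```

```bash
python3 go.py .483,.245,.128,.119,1
```

```text
pos [ 0.5279 -0.1851  0.1327] yaw -0.186 w 39.8 t 9.9333 tilt 0.0039 j6 -0.28
.483,.245,.128,.119,1 travel [ 414. -124.    4.] turn -0.305
```

Converted, 250 mm is 0.3333, 215 mm is 0.2867, -0.305 rad is -0.0971.

>>> {"method": "play_rows", "body": {
  "deltas": [
    {"fingers": 30, "travel": [0.02, -0.0067, 0], "turn": -0.0064},
    {"fingers": 30, "travel": [0.0533, -0.016, 0], "turn": -0.0191},
    {"fingers": 30, "travel": [0.1, -0.0293, 0], "turn": -0.0318},
    {"fingers": 30, "travel": [0.1467, -0.044, 0], "turn": -0.0446},
    {"fingers": 30, "travel": [0.1933, -0.0573, 0], "turn": -0.0573},
    {"fingers": 30, "travel": [0.24, -0.072, 0], "turn": -0.07},
    {"fingers": 30, "travel": [0.2867, -0.0853, 0], "turn": -0.0828},
    {"fingers": 30, "travel": [0.3333, -0.1, 0], "turn": -0.0971}
  ]
}}

```text
clock: 10.6
position: [0.4971, 0.0774, 0.1284]
tcp_rot: [-0.001, 0.663, 0.749, -0.001]
ft_force: [1.0, 0.0, -1.5]
gripper_width: 0.0399
grip_force: 30.4
```

```bash
python3 go.py .483,.245,.128,.119,1
```

```text
pos [0.4971 0.0774 0.1284] yaw 0.122 w 39.9 t 10.6 tilt 0.0036 j6 -0.12
.483,.245,.128,.119,1 travel [168.   6.   1.] turn 0.003
```

Converted, 166 mm is 0.2213, 158 mm is 0.2107.

>>> {"method": "play_rows", "body": {
  "deltas": [
    {"fingers": 30, "travel": [0.04, 0.0013, 0], "turn": 0},
    {"fingers": 30, "travel": [0.0867, 0.0027, 0], "turn": 0},
    {"fingers": 30, "travel": [0.1333, 0.004, 0], "turn": 0},
    {"fingers": 30, "travel": [0.18, 0.0053, 0], "turn": 0},
    {"fingers": 30, "travel": [0.2107, 0.0067, 0], "turn": 0},
    {"fingers": 30, "travel": [0.2213, 0.0067, 0], "turn": 0},
    {"fingers": 30, "travel": [0.2213, 0.0067, 0], "turn": 0},
    {"fingers": 30, "travel": [0.2213, 0.0067, 0], "turn": 0}
  ]
}}

```text
clock: 11.27
position: [0.4836, 0.2401, 0.1292]
tcp_rot: [-0.0, 0.663, 0.748, -0.001]
ft_force: [-0.6, -0.3, -0.8]
gripper_width: 0.0393
grip_force: 30.4
```

```bash
python3 go.py .483,.245,.0465,.119,1
```

```text
pos [0.4836 0.2401 0.1292] yaw 0.12 w 39.3 t 11.2667 tilt 0.0028 j6 0.2
.483,.245,.0465,.119,1 travel [ 5.  0. 83.] turn 0.001
```

Converted, 80 mm is 0.1067, 76 mm is 0.1013.

>>> {"method": "play_rows", "body": {
  "deltas": [
    {"fingers": 30, "travel": [0.0053, 0, 0.0267], "turn": 0},
    {"fingers": 30, "travel": [0.0067, 0, 0.06], "turn": 0},
    {"fingers": 30, "travel": [0.0067, 0, 0.0867], "turn": 0},
    {"fingers": 30, "travel": [0.0067, 0, 0.1013], "turn": 0},
    {"fingers": 30, "travel": [0.0067, 0, 0.1067], "turn": 0},
    {"fingers": 30, "travel": [0.0067, 0, 0.1067], "turn": 0},
    {"fingers": 30, "travel": [0.0067, 0, 0.1067], "turn": 0}
  ]
}}

```text
clock: 11.85
position: [0.4849, 0.2451, 0.0515]
tcp_rot: [0.0, 0.664, 0.748, 0.0]
ft_force: [0.3, 0.3, 0.1]
gripper_width: 0.0398
grip_force: 30.4
```

```bash
python3 go.py .483,.245,.0465,.119,1
```

```text
pos [0.4849 0.2451 0.0515] yaw 0.118 w 39.8 t 11.85 tilt 0.0011 j6 0.21
.483,.245,.0465,.119,1 travel [ 0. -2.  5.] turn -0.001
```

Converted, 4 mm is 0.0053, 3 mm is 0.004.

>>> {"method": "play_rows", "body": {
  "deltas": [
    {"fingers": 30, "travel": [0, 0, 0.0027], "turn": 0},
    {"fingers": 30, "travel": [0, 0, 0.004], "turn": 0},
    {"fingers": 30, "travel": [0, 0, 0.0053], "turn": 0},
    {"fingers": 30, "travel": [0, 0, 0.0053], "turn": 0},
    {"fingers": 30, "travel": [0, 0, 0.0053], "turn": 0}
  ]
}}

```text
clock: 12.27
position: [0.4842, 0.2456, 0.0469]
tcp_rot: [0.0, 0.664, 0.748, 0.0]
ft_force: [-0.5, -0.0, -0.2]
gripper_width: 0.0397
grip_force: 30.4
```

Converted, 1 mm is 0.0013.

>>> {"method": "play_rows", "body": {
  "deltas": [
    {"fingers": 30, "travel": [0, 0, 0.0013], "turn": 0},
    {"fingers": 30, "travel": [0, 0, 0.0013], "turn": 0},
    {"fingers": 30, "travel": [0, 0, 0.0013], "turn": 0}
  ]
}}

```text
clock: 12.52
position: [0.4844, 0.2457, 0.0465]
tcp_rot: [0.0, 0.664, 0.748, 0.0]
ft_force: [-2.7, -0.6, 4.9]
gripper_width: 0.0397
grip_force: 30.7
```

>>> {"method": "play_rows", "body": {
  "deltas": [
    {"fingers": 43, "travel": [0, 0, 0], "turn": 0},
    {"fingers": 50, "travel": [0, 0, 0], "turn": 0},
    {"fingers": 60, "travel": [0, 0, 0], "turn": 0},
    {"fingers": 70, "travel": [0, 0, 0], "turn": 0},
    {"fingers": 70, "travel": [0, 0, 0], "turn": 0},
    {"fingers": 70, "travel": [0, 0, 0], "turn": 0}
  ]
}}

```text
clock: 13.02
position: [0.484, 0.2454, 0.0454]
tcp_rot: [-0.0, 0.664, 0.748, -0.0]
ft_force: [0.6, 0.5, -0.2]
gripper_width: 0.07
grip_force: 0.0
```

>>> {"method": "play_rows", "body": {
  "deltas": [
    {"fingers": 70, "travel": [0, 0, -0.02], "turn": 0},
    {"fingers": 70, "travel": [0, 0, -0.0667], "turn": 0},
    {"fingers": 80, "travel": [0, 0, -0.1133], "turn": 0},
    {"fingers": 80, "travel": [0, 0, -0.14], "turn": 0},
    {"fingers": 80, "travel": [0, 0, -0.14], "turn": 0}
  ]
}}

```text
clock: 13.43
position: [0.4876, 0.2467, 0.1572]
tcp_rot: [0.003, 0.664, 0.748, 0.005]
ft_force: [1.3, 0.5, -1.0]
gripper_width: 0.0801
grip_force: 0.0
```

```bash
python3 go.py .5237,-.265,.15,-.165,1
```

```text
pos [0.4876 0.2467 0.1572] yaw 0.119 w 80.1 t 13.4333 tilt 0.011 j6 0.21
.5237,-.265,.15,-.165,1 travel [-512.  -25.    6.] turn 0.284
```

Converted, -512 mm is -0.6827, -25 mm is -0.0333, 0.284 rad is 0.0904.

>>> {"method": "play_rows", "body": {
  "deltas": [
    {"fingers": 85, "travel": [-0.6827, -0.0333, 0.008], "turn": 0.0904},
    {"fingers": 85, "travel": [-0.6827, -0.0333, 0.008], "turn": 0.0904},
    {"fingers": 85, "travel": [-0.6827, -0.0333, 0.008], "turn": 0.0904},
    {"fingers": 85, "travel": [-0.6827, -0.0333, 0.008], "turn": 0.0904},
    {"fingers": 85, "travel": [-0.6827, -0.0333, 0.008], "turn": 0.0904},
    {"fingers": 85, "travel": [-0.6827, -0.0333, 0.008], "turn": 0.0904},
    {"fingers": 85, "travel": [-0.6827, -0.0333, 0.008], "turn": 0.0904},
    {"fingers": 85, "travel": [-0.6827, -0.0333, 0.008], "turn": 0.0904}
  ]
}}

```text
clock: 14.1
position: [0.5068, -0.0889, 0.1458]
tcp_rot: [-0.0, 0.763, 0.646, -0.0]
ft_force: [1.1, -0.7, 0.3]
gripper_width: 0.085
grip_force: 0.0
```

```bash
python3 go.py .5237,-.265,.15,-.165,1; python3 - <<'E'
from h import *
s=snapshot("top"); cv2.imwrite("pics/top3.png",s["img"][:,:,::-1])
E
```

```text
pos [ 0.5068 -0.0889  0.1458] yaw -0.165 w 85.0 t 14.1 tilt 0.0008 j6 -0.15
.5237,-.265,.15,-.165,1 travel [-171.   46.   -4.] turn -0.0
```

Converted, -167 mm is -0.2227, 44 mm is 0.0587.

>>> {"method": "play_rows", "body": {
  "deltas": [
    {"fingers": 85, "travel": [-0.2227, 0.0587, -0.0053], "turn": 0},
    {"fingers": 85, "travel": [-0.2227, 0.0587, -0.0053], "turn": 0},
    {"fingers": 85, "travel": [-0.2227, 0.0587, -0.0053], "turn": 0},
    {"fingers": 85, "travel": [-0.2227, 0.0587, -0.0053], "turn": 0},
    {"fingers": 85, "travel": [-0.2227, 0.0587, -0.0053], "turn": 0},
    {"fingers": 85, "travel": [-0.2227, 0.0587, -0.0053], "turn": 0},
    {"fingers": 85, "travel": [-0.2227, 0.0587, -0.0053], "turn": 0}
  ]
}}

```text
clock: 14.73
position: [0.523, -0.2584, 0.1496]
tcp_rot: [-0.001, 0.763, 0.646, -0.0]
ft_force: [0.2, 0.1, -0.2]
gripper_width: 0.0852
grip_force: 0.0
```

```bash
python3 go.py .5237,-.265,.043,-.165,1
```

```text
pos [ 0.523  -0.2584  0.1496] yaw -0.166 w 85.2 t 14.7333 tilt 0.0022 j6 -0.42
.5237,-.265,.043,-.165,1 travel [ -7.   2. 107.] turn -0.001
```

View pics/top3.png

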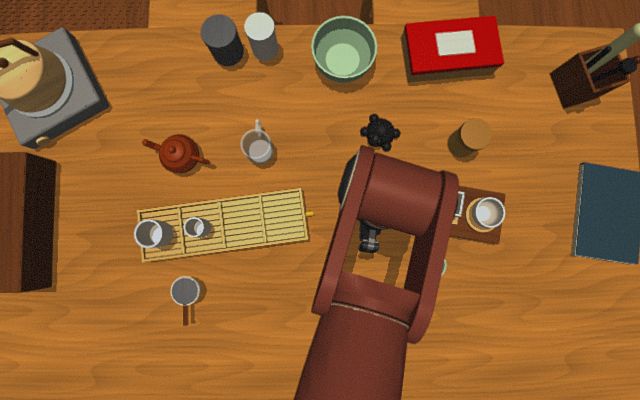

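The top view shows the tall cup at (149,234) in compartment 1 and the slim cup at (194,228) in compartment 2. I'll check the numbers while moving on to the square cup.

Converted, 103 mm is 0.1373, 95 mm is 0.1267.

>>> {"method": "play_rows", "body": {
  "deltas": [
    {"fingers": 85, "travel": [-0.0093, 0.0027, 0.0133], "turn": 0},
    {"fingers": 85, "travel": [-0.0093, 0.0027, 0.0533], "turn": 0},
    {"fingers": 85, "travel": [-0.0093, 0.0027, 0.0933], "turn": 0},
    {"fingers": 85, "travel": [-0.0093, 0.0027, 0.1267], "turn": 0},
    {"fingers": 85, "travel": [-0.0093, 0.0027, 0.1373], "turn": 0},
    {"fingers": 85, "travel": [-0.0093, 0.0027, 0.1373], "turn": 0},
    {"fingers": 85, "travel": [-0.0093, 0.0027, 0.1373], "turn": 0}
  ]
}}

```text
clock: 15.32
position: [0.5245, -0.2654, 0.0478]
tcp_rot: [-0.0, 0.763, 0.647, -0.0]
ft_force: [1.1, -0.8, 0.7]
gripper_width: 0.0847
grip_force: 0.0
```

>>> {"method": "play_rows", "body": {
  "deltas": [
    {"fingers": 65, "travel": [0, 0, 0], "turn": 0},
    {"fingers": 56, "travel": [0, 0, 0], "turn": 0},
    {"fingers": 50, "travel": [0, 0, 0], "turn": 0},
    {"fingers": 40, "travel": [0, 0, 0], "turn": 0},
    {"fingers": 40, "travel": [0, 0, 0], "turn": 0},
    {"fingers": 40, "travel": [0, 0, 0], "turn": 0},
    {"fingers": 40, "travel": [0, 0, 0], "turn": 0}
  ]
}}

```text
clock: 15.9
position: [0.5256, -0.2671, 0.05]
tcp_rot: [0.002, 0.763, 0.646, 0.001]
ft_force: [0.3, 0.9, 6.5]
gripper_width: 0.0498
grip_force: 31.6
```

```bash
python3 go.py; python3 - <<'E'
from h import *
s=snapshot("top")
R=lambda a:np.array([[np.cos(a),-np.sin(a)],[np.sin(a),np.cos(a)]])
for uv,z in(((149,234),.1),((194.5,228),.092)):
    P=at_z(s,uv,z)[0]; print(P.round(4),(R(.119).T@(P[:2]-[.4882,.202])).round(4))
E
```

```text
pos [ 0.5256 -0.2671  0.05  ] yaw -0.165 w 49.8 t 15.9 tilt 0.0035 j6 -0.43
[0.4699 0.3285 0.1   ] [-0.0031  0.1278]
[0.4804 0.2422 0.092 ] [-0.0029  0.0408]
```

>>> {"method": "play_rows", "body": {
  "deltas": [
    {"fingers": 40, "travel": [0, 0, -0.0133], "turn": 0},
    {"fingers": 40, "travel": [0, 0, -0.04], "turn": 0},
    {"fingers": 40, "travel": [0, 0, -0.08], "turn": 0},
    {"fingers": 40, "travel": [0, 0, -0.1067], "turn": 0},
    {"fingers": 40, "travel": [0, 0, -0.1067], "turn": 0},
    {"fingers": 40, "travel": [0, 0, -0.1067], "turn": 0}
  ]
}}

```text
clock: 16.45
position: [0.525, -0.2668, 0.1294]
tcp_rot: [0.002, 0.763, 0.646, 0.0]
ft_force: [0.5, 0.3, -0.8]
gripper_width: 0.0498
grip_force: 31.1
```

```bash
python3 go.py .493,.159,.126,.119,1
```

```text
pos [ 0.525  -0.2668  0.1294] yaw -0.165 w 49.8 t 16.45 tilt 0.0032 j6 -0.43
.493,.159,.126,.119,1 travel [ 415. -102.    3.] turn -0.284
```

Converted, 250 mm is 0.3333, 215 mm is 0.2867, -0.284 rad is -0.0904.

>>> {"method": "play_rows", "body": {
  "deltas": [
    {"fingers": 40, "travel": [0.02, -0.0053, 0], "turn": -0.0064},
    {"fingers": 40, "travel": [0.0533, -0.0133, 0], "turn": -0.0191},
    {"fingers": 40, "travel": [0.1, -0.024, 0], "turn": -0.0318},
    {"fingers": 40, "travel": [0.1467, -0.036, 0], "turn": -0.0446},
    {"fingers": 40, "travel": [0.1933, -0.048, 0], "turn": -0.0573},
    {"fingers": 40, "travel": [0.24, -0.0587, 0], "turn": -0.07},
    {"fingers": 40, "travel": [0.2867, -0.0707, 0], "turn": -0.0796},
    {"fingers": 40, "travel": [0.3333, -0.0827, 0], "turn": -0.0904}
  ]
}}

```text
clock: 17.12
position: [0.5017, -0.0069, 0.1252]
tcp_rot: [-0.002, 0.663, 0.749, -0.001]
ft_force: [0.3, -0.3, -0.7]
gripper_width: 0.0502
grip_force: 31.1
```

```bash
python3 go.py .493,.159,.126,.119,1
```

```text
pos [ 0.5017 -0.0069  0.1252] yaw 0.121 w 50.2 t 17.1167 tilt 0.0044 j6 -0.28
.493,.159,.126,.119,1 travel [166.  11.  -1.] turn 0.002
```

>>> {"method": "play_rows", "body": {
  "deltas": [
    {"fingers": 40, "travel": [0.04, 0.0027, 0], "turn": 0},
    {"fingers": 40, "travel": [0.0867, 0.0053, 0], "turn": 0},
    {"fingers": 40, "travel": [0.1333, 0.0093, 0], "turn": 0},
    {"fingers": 40, "travel": [0.18, 0.012, 0], "turn": 0},
    {"fingers": 40, "travel": [0.2107, 0.0133, 0], "turn": 0},
    {"fingers": 40, "travel": [0.2213, 0.0133, 0], "turn": 0},
    {"fingers": 40, "travel": [0.2213, 0.0133, 0], "turn": 0},
    {"fingers": 40, "travel": [0.2213, 0.0133, 0], "turn": 0}
  ]
}}

```text
clock: 17.78
position: [0.4932, 0.1563, 0.1262]
tcp_rot: [-0.001, 0.663, 0.748, -0.001]
ft_force: [0.1, 0.0, -1.5]
gripper_width: 0.05
grip_force: 31.1
```

```bash
python3 go.py .493,.159,.044,.119,1
```

```text
pos [0.4932 0.1563 0.1262] yaw 0.12 w 50.0 t 17.7833 tilt 0.0029 j6 0.04
.493,.159,.044,.119,1 travel [ 3.  0. 82.] turn 0.001
```

Converted, 82 mm is 0.1093, 80 mm is 0.1067.

>>> {"method": "play_rows", "body": {
  "deltas": [
    {"fingers": 40, "travel": [0.0027, 0, 0.0267], "turn": 0},
    {"fingers": 40, "travel": [0.004, 0, 0.06], "turn": 0},
    {"fingers": 40, "travel": [0.004, 0, 0.0867], "turn": 0},
    {"fingers": 40, "travel": [0.004, 0, 0.1013], "turn": 0},
    {"fingers": 40, "travel": [0.004, 0, 0.1067], "turn": 0},
    {"fingers": 40, "travel": [0.004, 0, 0.1093], "turn": 0},
    {"fingers": 40, "travel": [0.004, 0, 0.1093], "turn": 0},
    {"fingers": 40, "travel": [0.004, 0, 0.1093], "turn": 0}
  ]
}}

```text
clock: 18.45
position: [0.4952, 0.1594, 0.047]
tcp_rot: [0.001, 0.664, 0.748, 0.001]
ft_force: [-0.1, -0.7, -1.1]
gripper_width: 0.0501
grip_force: 31.1
```

Converted, 1 mm is 0.0013.

>>> {"method": "play_rows", "body": {
  "deltas": [
    {"fingers": 40, "travel": [0, 0, 0.0013], "turn": 0},
    {"fingers": 40, "travel": [0, 0, 0.0013], "turn": 0},
    {"fingers": 40, "travel": [0, 0, 0.0013], "turn": 0}
  ]
}}

```text
clock: 18.7
position: [0.4945, 0.1597, 0.0454]
tcp_rot: [0.0, 0.664, 0.748, 0.0]
ft_force: [0.2, -0.4, -0.0]
gripper_width: 0.0498
grip_force: 31.1
```

Converted, 2 mm is 0.0027, 1 mm is 0.0013.

>>> {"method": "play_rows", "body": {
  "deltas": [
    {"fingers": 40, "travel": [0, 0, 0.0013], "turn": 0},
    {"fingers": 40, "travel": [0, 0, 0.0027], "turn": 0},
    {"fingers": 40, "travel": [0, 0, 0.0027], "turn": 0},
    {"fingers": 40, "travel": [0, 0, 0.0027], "turn": 0}
  ]
}}

```text
clock: 19.03
position: [0.4945, 0.1597, 0.044]
tcp_rot: [0.0, 0.664, 0.748, 0.0]
ft_force: [-3.3, -0.6, 4.9]
gripper_width: 0.0501
grip_force: 31.6
```

>>> {"method": "play_rows", "body": {
  "deltas": [
    {"fingers": 53, "travel": [0, 0, 0], "turn": 0},
    {"fingers": 60, "travel": [0, 0, 0], "turn": 0},
    {"fingers": 70, "travel": [0, 0, 0], "turn": 0},
    {"fingers": 76, "travel": [0, 0, 0], "turn": 0},
    {"fingers": 76, "travel": [0, 0, 0], "turn": 0},
    {"fingers": 76, "travel": [0, 0, 0], "turn": 0}
  ]
}}

```text
clock: 19.53
position: [0.494, 0.1595, 0.0426]
tcp_rot: [-0.0, 0.664, 0.748, -0.0]
ft_force: [0.2, 0.5, 0.2]
gripper_width: 0.0761
grip_force: 0.0
```

Converted, -105 mm is -0.14, -85 mm is -0.1133.

>>> {"method": "play_rows", "body": {
  "deltas": [
    {"fingers": 76, "travel": [0, 0, -0.02], "turn": 0},
    {"fingers": 76, "travel": [0, 0, -0.0667], "turn": 0},
    {"fingers": 80, "travel": [0, 0, -0.1133], "turn": 0},
    {"fingers": 80, "travel": [0, 0, -0.14], "turn": 0},
    {"fingers": 80, "travel": [0, 0, -0.14], "turn": 0}
  ]
}}

```text
clock: 19.95
position: [0.4977, 0.1602, 0.1541]
tcp_rot: [0.003, 0.664, 0.748, 0.004]
ft_force: [0.8, 0.9, 0.1]
gripper_width: 0.08
grip_force: 0.0
```

```bash
python3 go.py .502,-.346,.15,-.186,1
```

```text
pos [0.4977 0.1602 0.1541] yaw 0.119 w 80.0 t 19.95 tilt 0.0109 j6 0.05
.502,-.346,.15,-.186,1 travel [-503.  -56.    3.] turn 0.305
```

Converted, -503 mm is -0.6707, -56 mm is -0.0747, 0.305 rad is 0.0971.

>>> {"method": "play_rows", "body": {
  "deltas": [
    {"fingers": 85, "travel": [-0.6707, -0.0747, 0.004], "turn": 0.0971},
    {"fingers": 85, "travel": [-0.6707, -0.0747, 0.004], "turn": 0.0971},
    {"fingers": 85, "travel": [-0.6707, -0.0747, 0.004], "turn": 0.0971},
    {"fingers": 85, "travel": [-0.6707, -0.0747, 0.004], "turn": 0.0971},
    {"fingers": 85, "travel": [-0.6707, -0.0747, 0.004], "turn": 0.0971},
    {"fingers": 85, "travel": [-0.6707, -0.0747, 0.004], "turn": 0.0971},
    {"fingers": 85, "travel": [-0.6707, -0.0747, 0.004], "turn": 0.0971},
    {"fingers": 85, "travel": [-0.6707, -0.0747, 0.004], "turn": 0.0971}
  ]
}}

```text
clock: 20.62
position: [0.4959, -0.1756, 0.1448]
tcp_rot: [-0.0, 0.77, 0.638, -0.0]
ft_force: [0.3, 0.3, -0.2]
gripper_width: 0.0854
grip_force: 0.0
```

```bash
python3 go.py .502,-.346,.15,-.186,1
```

```text
pos [ 0.4959 -0.1756  0.1448] yaw -0.186 w 85.4 t 20.6167 tilt 0.0009 j6 -0.3
.502,-.346,.15,-.186,1 travel [-166.   38.   -5.] turn -0.0
```

Converted, -166 mm is -0.2213, 38 mm is 0.0507.

>>> {"method": "play_rows", "body": {
  "deltas": [
    {"fingers": 85, "travel": [-0.2213, 0.0507, -0.0053], "turn": 0},
    {"fingers": 85, "travel": [-0.2213, 0.0507, -0.0053], "turn": 0},
    {"fingers": 85, "travel": [-0.2213, 0.0507, -0.0053], "turn": 0},
    {"fingers": 85, "travel": [-0.2213, 0.0507, -0.0053], "turn": 0},
    {"fingers": 85, "travel": [-0.2213, 0.0507, -0.0053], "turn": 0},
    {"fingers": 85, "travel": [-0.2213, 0.0507, -0.0053], "turn": 0},
    {"fingers": 85, "travel": [-0.2213, 0.0507, -0.0053], "turn": 0},
    {"fingers": 85, "travel": [-0.2213, 0.0507, -0.0053], "turn": 0}
  ]
}}

```text
clock: 21.28
position: [0.5032, -0.3424, 0.1488]
tcp_rot: [-0.001, 0.769, 0.639, 0.0]
ft_force: [-0.2, 0.0, -0.2]
gripper_width: 0.085
grip_force: 0.0
```

```bash
python3 go.py .502,-.346,.043,-.186,1
```

```text
pos [ 0.5032 -0.3424  0.1488] yaw -0.185 w 85.0 t 21.2833 tilt 0.0018 j6 -0.54
.502,-.346,.043,-.186,1 travel [ -4.  -0. 106.] turn 0.001
```

Converted, 102 mm is 0.136, 94 mm is 0.1253.

>>> {"method": "play_rows", "body": {
  "deltas": [
    {"fingers": 85, "travel": [-0.0053, 0, 0.0133], "turn": 0},
    {"fingers": 85, "travel": [-0.0053, 0, 0.0533], "turn": 0},
    {"fingers": 85, "travel": [-0.0053, 0, 0.0933], "turn": 0},
    {"fingers": 85, "travel": [-0.0053, 0, 0.1253], "turn": 0},
    {"fingers": 85, "travel": [-0.0053, 0, 0.136], "turn": 0},
    {"fingers": 85, "travel": [-0.0053, 0, 0.136], "turn": 0},
    {"fingers": 85, "travel": [-0.0053, 0, 0.136], "turn": 0}
  ]
}}

```text
clock: 21.87
position: [0.5029, -0.3473, 0.0479]
tcp_rot: [-0.0, 0.769, 0.639, -0.0]
ft_force: [0.9, -0.7, 0.6]
gripper_width: 0.0848
grip_force: 0.0
```

>>> {"method": "play_rows", "body": {
  "deltas": [
    {"fingers": 74, "travel": [0, 0, 0], "turn": 0},
    {"fingers": 66, "travel": [0, 0, 0], "turn": 0},
    {"fingers": 60, "travel": [0, 0, 0], "turn": 0},
    {"fingers": 50, "travel": [0, 0, 0], "turn": 0},
    {"fingers": 50, "travel": [0, 0, 0], "turn": 0},
    {"fingers": 50, "travel": [0, 0, 0], "turn": 0},
    {"fingers": 50, "travel": [0, 0, 0], "turn": 0}
  ]
}}

```text
clock: 22.45
position: [0.5041, -0.349, 0.0505]
tcp_rot: [0.002, 0.77, 0.638, 0.0]
ft_force: [-0.3, 1.4, 7.3]
gripper_width: 0.0612
grip_force: 33.2
```

```bash
python3 go.py
```

```text
pos [ 0.5041 -0.349   0.0505] yaw -0.186 w 61.2 t 22.45 tilt 0.0043 j6 -0.54
```

Converted, -80 mm is -0.1067, -60 mm is -0.08.

>>> {"method": "play_rows", "body": {
  "deltas": [
    {"fingers": 50, "travel": [0, 0, -0.0133], "turn": 0},
    {"fingers": 50, "travel": [0, 0, -0.04], "turn": 0},
    {"fingers": 50, "travel": [0, 0, -0.08], "turn": 0},
    {"fingers": 50, "travel": [0, 0, -0.1067], "turn": 0},
    {"fingers": 50, "travel": [0, 0, -0.1067], "turn": 0},
    {"fingers": 50, "travel": [0, 0, -0.1067], "turn": 0}
  ]
}}

```text
clock: 22.95
position: [0.5034, -0.3486, 0.1297]
tcp_rot: [0.002, 0.77, 0.638, 0.0]
ft_force: [-0.9, 0.3, -1.9]
gripper_width: 0.0614
grip_force: 33.1
```

```bash
python3 go.py .5036,.0739,.126,.119,1
```

```text
pos [ 0.5034 -0.3486  0.1297] yaw -0.186 w 61.4 t 22.95 tilt 0.0036 j6 -0.54
.5036,.0739,.126,.119,1 travel [415. -78.   3.] turn -0.305
```

Converted, 250 mm is 0.3333, 215 mm is 0.2867, -0.305 rad is -0.0971.

>>> {"method": "play_rows", "body": {
  "deltas": [
    {"fingers": 50, "travel": [0.02, -0.004, 0], "turn": -0.0064},
    {"fingers": 50, "travel": [0.0533, -0.0107, 0], "turn": -0.0191},
    {"fingers": 50, "travel": [0.1, -0.0187, 0], "turn": -0.0318},
    {"fingers": 50, "travel": [0.1467, -0.028, 0], "turn": -0.0446},
    {"fingers": 50, "travel": [0.1933, -0.036, 0], "turn": -0.0573},
    {"fingers": 50, "travel": [0.24, -0.0453, 0], "turn": -0.07},
    {"fingers": 50, "travel": [0.2867, -0.0547, 0], "turn": -0.0828},
    {"fingers": 50, "travel": [0.3333, -0.0627, 0], "turn": -0.0971}
  ]
}}

```text
clock: 23.62
position: [0.5004, -0.0906, 0.1252]
tcp_rot: [-0.002, 0.663, 0.749, -0.001]
ft_force: [1.4, -0.4, -1.0]
gripper_width: 0.0614
grip_force: 33.1
```

```bash
python3 go.py .5036,.0739,.126,.119,1
```

```text
pos [ 0.5004 -0.0906  0.1252] yaw 0.122 w 61.4 t 23.6167 tilt 0.0045 j6 -0.45
.5036,.0739,.126,.119,1 travel [163.  23.  -1.] turn 0.003
```

Converted, 163 mm is 0.2173, 155 mm is 0.2067.

>>> {"method": "play_rows", "body": {
  "deltas": [
    {"fingers": 50, "travel": [0.04, 0.0053, 0], "turn": 0},
    {"fingers": 50, "travel": [0.0867, 0.012, 0], "turn": 0},
    {"fingers": 50, "travel": [0.1333, 0.0187, 0], "turn": 0},
    {"fingers": 50, "travel": [0.18, 0.0253, 0], "turn": 0},
    {"fingers": 50, "travel": [0.2067, 0.0293, 0], "turn": 0},
    {"fingers": 50, "travel": [0.2173, 0.0307, 0], "turn": 0},
    {"fingers": 50, "travel": [0.2173, 0.0307, 0], "turn": 0},
    {"fingers": 50, "travel": [0.2173, 0.0307, 0], "turn": 0}
  ]
}}

```text
clock: 24.28
position: [0.505, 0.0711, 0.1263]
tcp_rot: [-0.001, 0.663, 0.748, -0.001]
ft_force: [0.4, 0.8, -1.5]
gripper_width: 0.0614
grip_force: 33.1
```

```bash
python3 go.py .5036,.0739,.0445,.119,1
```

```text
pos [0.505  0.0711 0.1263] yaw 0.12 w 61.4 t 24.2833 tilt 0.0027 j6 -0.13
.5036,.0739,.0445,.119,1 travel [ 3. -1. 82.] turn 0.001
```

Converted, 82 mm is 0.1093, 80 mm is 0.1067.

>>> {"method": "play_rows", "body": {
  "deltas": [
    {"fingers": 50, "travel": [0.0027, 0, 0.0267], "turn": 0},
    {"fingers": 50, "travel": [0.004, -0.0013, 0.06], "turn": 0},
    {"fingers": 50, "travel": [0.004, -0.0027, 0.0867], "turn": 0},
    {"fingers": 50, "travel": [0.004, -0.0027, 0.1013], "turn": 0},
    {"fingers": 50, "travel": [0.004, -0.0027, 0.1067], "turn": 0},
    {"fingers": 50, "travel": [0.004, -0.0027, 0.1093], "turn": 0},
    {"fingers": 50, "travel": [0.004, -0.0027, 0.1093], "turn": 0},
    {"fingers": 50, "travel": [0.004, -0.0027, 0.1093], "turn": 0}
  ]
}}

```text
clock: 24.95
position: [0.505, 0.0735, 0.047]
tcp_rot: [0.001, 0.664, 0.748, 0.001]
ft_force: [1.0, -0.9, -1.4]
gripper_width: 0.0614
grip_force: 33.1
```

>>> {"method": "play_rows", "body": {
  "deltas": [
    {"fingers": 50, "travel": [0, 0, 0.0013], "turn": 0},
    {"fingers": 50, "travel": [0, 0, 0.0027], "turn": 0},
    {"fingers": 50, "travel": [0, 0, 0.0027], "turn": 0},
    {"fingers": 50, "travel": [0, 0, 0.0027], "turn": 0}
  ]
}}

```text
clock: 25.28
position: [0.5045, 0.0739, 0.0445]
tcp_rot: [0.001, 0.664, 0.748, 0.001]
ft_force: [1.3, 0.2, 1.5]
gripper_width: 0.0615
grip_force: 33.2
```

>>> {"method": "play_rows", "body": {
  "deltas": [
    {"fingers": 64, "travel": [0, 0, 0], "turn": 0},
    {"fingers": 70, "travel": [0, 0, 0], "turn": 0},
    {"fingers": 80, "travel": [0, 0, 0], "turn": 0},
    {"fingers": 85, "travel": [0, 0, 0], "turn": 0},
    {"fingers": 85, "travel": [0, 0, 0], "turn": 0},
    {"fingers": 85, "travel": [0, 0, 0], "turn": 0}
  ]
}}

```text
clock: 25.78
position: [0.5038, 0.0739, 0.0437]
tcp_rot: [-0.0, 0.664, 0.748, -0.0]
ft_force: [-0.3, -0.8, -0.4]
gripper_width: 0.0852
grip_force: 0.0
```

Converted, -150 mm is -0.2, -120 mm is -0.16.

>>> {"method": "play_rows", "body": {
  "deltas": [
    {"fingers": 85, "travel": [0, 0, -0.02], "turn": 0},
    {"fingers": 85, "travel": [0, 0, -0.0667], "turn": 0},
    {"fingers": 85, "travel": [0, 0, -0.1133], "turn": 0},
    {"fingers": 85, "travel": [0, 0, -0.16], "turn": 0},
    {"fingers": 85, "travel": [0, 0, -0.2], "turn": 0},
    {"fingers": 85, "travel": [-0.0533, -0.0533, -0.2], "turn": 0},
    {"fingers": 85, "travel": [-0.0933, -0.0933, -0.2], "turn": 0},
    {"fingers": 85, "travel": [-0.1333, -0.1333, -0.2], "turn": 0}
  ]
}}

```text
clock: 26.45
position: [0.4261, -0.025, 0.1947]
tcp_rot: [0.001, 0.663, 0.749, 0.0]
ft_force: [-0.8, -1.1, 1.4]
gripper_width: 0.0851
grip_force: 0.0
```

```bash
python3 go.py; python3 - <<'E'
from h import *
for n in("top","side"):
    s=snapshot(n); cv2.imwrite(f"pics/{n}4.png",s["img"][:,:,::-1])
E
```

```text
pos [ 0.4261 -0.025   0.1947] yaw 0.122 w 85.1 t 26.45 tilt 0.0018 j6 -0.35
```

View pics/top4.png

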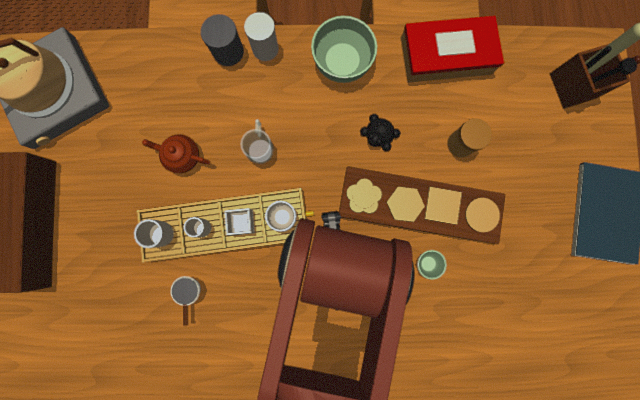

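View pics/side4.png

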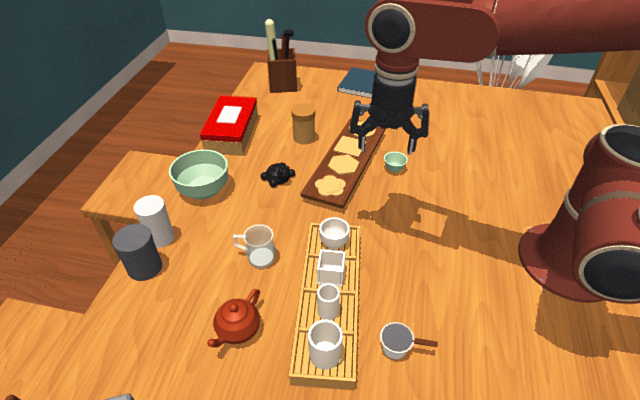

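Both views show the cups upright, one per compartment and in order: tall (149,234), slim (194,228), square (239,222), bowl (281,216). The coasters are still on the bench at (364,197), (406,204), (444,206) and (483,215). One numeric check before handing in.

```bash
python3 - <<'E'
from h import *
s=snapshot("top")
R=lambda a:np.array([[np.cos(a),-np.sin(a)],[np.sin(a),np.cos(a)]])
for uv,z in(((149,234),.1),((194.5,228),.092),((239,222),.078),((281,216.5),.076)): print("cup",(R(.119).T@(at_z(s,uv,z)[0][:2]-[.4882,.202])).round(3))
for uv in((364,197),(406,204),(444,206),(483,215)): print("coaster",(R(-.186).T@(at_z(s,uv,.036)[0][:2]-[.5229,-.223])).round(3))
E
```

```text
cup [-0.003  0.128]
cup [-0.003  0.041]
cup [-0.002 -0.044]
cup [-0.002 -0.128]
coaster [-0.005  0.127]
coaster [-0.005  0.037]
coaster [ 0.005 -0.044]
coaster [-0.   -0.13]
```

```bash
python3 -c "
from workcell import *
print(finish_job())"
```

```text
the job is handed in; nothing more can be done
None
```

All four cups (tall, slim, square, bowl, left to right) stand upright in the matching tray compartments within about 4 mm of centre, the coasters are still in their places, and the job was handed in after about 27 s; no verdict came back.

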